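# Shift the desk gear stick into the blue slot

## Task

Get the driving-game gear shifter on the desk ready: without gripping the stick, push its knob gently with the fingertips through the H-shaped gate, out of the middle lane, across, and fully home into the slot end that is marked with the blue dot. Leave it there, take the hand away, and leave the mouse, mug and bottle where they stand.

Things in the scene. Friction and masses are not known exactly. Their poses are not given: they have to be found in the camera images.
- shifter: Black desk gear shifter, fixed to the desk, 180 x 130 mm on plan, 92 mm high, its top a 5 mm aluminium gate plate. Origin at the centre of its underside; x runs along the lanes (fore-aft), y across them, z up. It stands turned by up to 0.4 rad
- gate_center (a point): Centre of the gate, on the plate's top. Shifter frame: three lanes along x, at y = -24, 0, +24 mm, 14 mm wide, ending at x = +-31 mm. One crossbar slot along y through x = 0, 20 mm wide, y = -31 to +31 mm, joins them: only there can the stick change lane. Walls between lanes have rounded ends
- stick_knob (a point): Centre of the stick's white pear-shaped knob (40 mm diameter, from 26 mm below to 24 mm above), 170 mm up the stick from a gimbal 9.5 mm above the shifter's origin: about 180 mm above the desk upright, 165 mm at an outer slot end. Shifter frame: y about 0 or +-49 mm in the lanes, x about +-50 mm at the slot ends
- stick_rod (a point): Point on the axis of the stick's steel rod (9 mm diameter), 80 mm up the stick from the gimbal, at the gate plate. Fully home in an outer slot it lies about 25 mm, on plan, from that slot's dot
- stick (a joint): Fore-aft lean of the stick, rad: 0 upright, positive towards the shifter's +x, about +-0.3 at the slot ends. No spring: it stays where it is left; about 2 N at the knob moves it. It may start anywhere along the middle lane
- side (a joint): Sideways lean of the stick, rad: 0 in the middle lane (as at the start), positive towards the shifter's +y, about +-0.29 to 0.31 in the outer lanes. No spring; about 2 N at the knob moves it, in the crossbar only
- dot_blue: Blue dot, 22 mm diameter, 2 mm thick, flat on the gate plate just beyond the end of the slot it marks: at x = +-47, y = +-32 mm in the shifter's frame, marking the outer slot end of the same signs. Origin at the centre of its underside. The four dots change places from start to start; the middle lane has none
- dot_red: Red dot, like the blue one, at another outer slot end
- dot_yellow: Yellow dot, like the blue one, at another outer slot end
- dot_green: Green dot, like the blue one, at another outer slot end
- mouse: Light grey computer mouse, 105 x 60 x 34 mm, loose on a black mouse pad (3 mm thick) to the right of the shifter. Origin at the centre of its underside
- mug: Blue ceramic mug, 80 mm diameter, 95 mm high, with a handle, loose, to the left of the shifter. Origin at the centre of its underside
- bottle: Milky clear plastic bottle with a red cap, 64 mm diameter, 200 mm high, loose, to the left of and beyond the shifter. Origin at the centre of its underside

How it is judged:
At the end, for the whole second after the job is handed in: The stick rests in the slot marked by the blue dot, within about 5 mm of the slot's end at the gate (10 mm at the knob): the rod point is less than 30 mm on plan from the blue dot. The mouse, mug and bottle stand within 20 mm of where they were (horizontal distance between stick_rod and dot_blue below 0.03 m and velocity of joint stick between -0.05 and 0.05 rad/s and distance of each of mouse, mug, bottle from where it was at the start of the episode below 0.02 m); the robot touches nothing.
It fails at once if the stick is pinched or shoved hard (more than 35 N of finger force on it) (contact force between the fingers and stick above 35 N).
It fails at once if the mouse is moved, lifted or tipped (distance of mouse from where it was at the start of the episode above 0.02 m or angle between mouse's own z axis and vertical above 0.3 rad).
It fails at once if the mug is moved, lifted or tipped (distance of mug from where it was at the start of the episode above 0.02 m or angle between mug's own z axis and vertical above 0.3 rad).
It fails at once if the bottle is moved, lifted or tipped (distance of bottle from where it was at the start of the episode above 0.02 m or angle between bottle's own z axis and vertical above 0.3 rad).
It also fails if it takes over 45 s, if anything falls off the work surface, if the arm or the gripper's body presses on something with over 40 N, if the wrist force passes 120 N, or if a joint passes its speed limit or range.

## Robot

A 6-joint arm with a two-finger parallel gripper is mounted at the origin on the work surface. World frame = base frame: x ahead of the robot, y to its left, z up, the work surface at z = 0. Lengths are in m, angles in rad, forces in N, time in s.
With the tool pointing down it reaches from about 0.35 to 0.775 m from the base axis. Payload 5.5 kg.
Tool frame: the origin (TCP) lies midway between the tips of the shut fingers; the grasp point (between the pads) lies 19 mm behind it (manip.grip_depth is the distance from the TCP to the grasp point, in m); z points along the fingers, y is the direction in which the jaws open and shut (so a half turn about z gives the same grasp; the last joint's range is limited). The gripper opens to 85 mm and grips with 20 to 120 N. Pads are 22 mm wide; open, the fingers measure 114 mm over their backs; the gripper's body (76 mm by 85 mm) begins 54 mm behind the grasp point. The pads swing forward as they close: fully open they stand 13 mm farther back than shut.
Start: joints at [1.017, 0.313, 0.046, 1.304, 0, 1.431], TCP at [0.231, 0.527, 0.231] pointing down, gripper open.
Joint ranges: [-2.76, 2.76], [-0.86, 1.69], [-1.03, 1.26], [-2.2, 2.34], [-1.47, 1.5], [-3.14, 3.14]. Speed limits (rad/s): [2.57, 2.57, 3.14, 3.14, 3.14, 3.14].

## Interface

Orientations are given as a unit quaternion [x, y, z, w].
In Python, from station import manip gives the robot as it stands. The module is installed in compiled form; this text tells all that it offers.
- The arm moves only by the tool play_rows, never from a script. Its argument "moves" is a list of rows, each an object of numbers: "x", "y", "z": the shift along the tool's x, y, z in cm; "rx", "ry", "rz": the turn, a rotation vector about the tool's x, y, z in degrees; "gripper": the opening, from 0 (shut) to 1 (fully open). In form: [{"x": .., "y": .., "z": .., "rx": .., "ry": .., "rz": .., "gripper": ..}, ...]. A call has 1 to 12 rows; each row shifts and turns the pose as measured when the row begins, along the tool's axes as they then stand; what a row does not reach is not made up. A row lasts 1/10 s, in which the tool goes at most 50 mm and 8.59 degrees, less where a joint would pass 70% of its speed; a pose out of reach is approached as far as the arm can. A call with a gripper value outside its range is refused whole. The fingers move at their own pace and stop on an object; the grip force is fixed at half the most. Time passes only in rows, so rows that do not move let the fingers close. It gives the time, the measured TCP pose, the force and the opening at its end, in the units of the state.
- manip.get_state(): the state, without advancing time (a new reading comes with each control period).
- manip.camera(name): name is "side" or "top"; returns a dict with "frame" (384x512x3 uint8, red, green, blue), "vfov" (degrees; the focal length in pixels is half the picture's height over the tangent of half this angle, whatever the lens; pixels are square), "cx", "cy" (the principal point, pixels), "k1" (the pictures are not rectified: a ray, as slopes to the right and down, at radius r is drawn at 1 + k1 r^2 times it, then the intrinsics apply), "rvec" (rotation vector, rad) and "tvec" (3), from world to camera coordinates, as OpenCV has them. Camera axes: x right, y down, z forward; pixel columns grow to the right and rows downward; lengths in m; the calibration is good to about 2 mm. A picture is of the moment at which its call begins. There is no depth.
- manip.hand_in(): hands the job in, once; it reports no verdict.
Trained networks look in a picture, given as the dict that the camera call returned (one of the last four; its "shot" number tells which), for a name from the list of things; names that differ only in an ending like _2 or _b are one class to them, and where a whole thing is asked for, a point or a joint stands for the part that bears it (a point fixed in the world has none). Each returns a list of dicts, best first, with "conf" (0 to 1); they miss things now and then, are a little off and sometimes report something else, mostly with a low value. They report only what shows in the picture. A call takes as long as a camera call.
- manip.find_in(picture, target): "extent" ([left, top, width, height] in pixels, round what is visible of it).
- manip.masks_of(picture, target): "pixels" (384x512 bool, what is visible of it) and "extent" ([left, top, width, height] in pixels, round what is visible of it).
The state is a dict: "time_s": time; "joint_positions": joint angles; "joint_velocities": joint speeds; "joint_efforts": joint torques, N m; "tcp_pos": TCP position; "tool_rot": TCP orientation; "wrist_force": force on the tool from outside, world axes, zero at the start; "wrist_torque": the same for the moment, N m; "width": finger opening in m.
Only numpy, scipy, OpenCV 4.12 (cv2) and the standard library are available. Lean on these libraries where they do the work, as an engineer would, in place of code of your own. Each camera call takes 0.05 s, during which the arm holds its last target. There are 200 camera calls.

## Working session

There is one attempt and no reset: what is moved stays moved. The work goes in short steps, Python scripts to look and compute and a tool call to move; the robot and the scene stay as the last step left them, time stands still between calls to the robot, and variables do not carry over. Pictures are saved under pics/ and viewed, about 8 in all and at most 12, crops included, and the job is handed in when it is done.

Besides the shell and the picture viewer there is one more tool, called after ">>>" as name(argument=value, ...) on one line, values as JSON. play_rows: Moves the arm, as the interface text tells. Its arguments: {"type":"object","properties":{"moves":{"type":"array","items":{"type":"object","properties":{"x":{"type":"number"},"y":{"type":"number"},"z":{"type":"number"},"rx":{"type":"number"},"ry":{"type":"number"},"rz":{"type":"number"},"gripper":{"type":"number"}}}}},"required":["moves"]}

```bash
mkdir -p pics
cat > h.py <<'E'
import numpy as np, cv2
from scipy.spatial.transform import Rotation as R
from station import manip
def ray(p,u,v):
    f=192/np.tan(np.radians(p['vfov'])/2)
    d=np.array([(u-p['cx'])/f,(v-p['cy'])/f]); s=d.copy()
    for _ in range(30): s=d/(1+p['k1']*(s@s))
    M=R.from_rotvec(np.ravel(p['rvec'])).as_matrix(); t=np.ravel(p['tvec'])
    return -M.T@t, M.T@np.array([s[0],s[1],1.])
def atz(p,u,v,z):
    c,d=ray(p,u,v); return c+d*(z-c[2])/d[2]
def proj(p,X):
    f=192/np.tan(np.radians(p['vfov'])/2)
    q=R.from_rotvec(np.ravel(p['rvec'])).as_matrix()@np.array(X)+np.ravel(p['tvec'])
    s=q[:2]/q[2]; s=s*(1+p['k1']*(s@s)); return s*f+[p['cx'],p['cy']]
def tri(p1,a,p2,b):
    c1,d1=ray(p1,*a);c2,d2=ray(p2,*b)
    k=np.linalg.lstsq(np.c_[d1,-d2],c2-c1,rcond=None)[0]
    A=c1+d1*k[0];B=c2+d2*k[1]; return (A+B)/2,np.linalg.norm(A-B)
def cen(p,n):
    r=manip.masks_of(p,n)
    if not r: return None
    v,u=np.nonzero(r[0]['pixels']); return (u.mean(),v.mean()),r[0]['conf'],r[0]['extent']
def save(p,n,crop=None,k=1):
    f=p['frame'][:,:,::-1]
    if crop: a,b,c,d=crop; f=f[b:d,a:c]
    cv2.imwrite('pics/'+n,cv2.resize(f,None,fx=k,fy=k,interpolation=cv2.INTER_CUBIC))
E
python3 - <<'E'
from h import *
np.set_printoptions(precision=4,suppress=True)
s=manip.get_state();print(s['time_s'],s['tcp_pos'],s['tool_rot'])
P={n:manip.camera(n) for n in('side','top')}
for n,p in P.items():
    save(p,n+'1.png'); print(n,ray(p,256,192))
    for t in ['dot_blue','dot_red','dot_yellow','dot_green','stick_knob','stick_rod','shifter','mouse','mug','bottle']:
        c=cen(p,t)
        if c: print(t,np.round(c[0],1),round(c[1],2),c[2],'z.092:',atz(p,*c[0],.094)[:2])
a=cv2.hconcat([cv2.imread('pics/side1.png'),cv2.imread('pics/top1.png')])
cv2.imwrite('pics/both1.png',cv2.resize(a,(800,300)))
E
```

```text
0.0 [0.2309 0.526  0.2304] [ 0.2054  0.9787 -0.0009 -0.0003]
side (array([ 0.3919, -0.737 ,  0.9448]), array([ 0.1768,  0.6359, -0.7513]))
dot_blue [275.8 138.4] 0.59 [267.6, 106.1, 18.0, 58.4] z.092: [0.7062 0.1681]
dot_red [246.1 203.9] 0.63 [242.1, 201.5, 7.8, 5.7] z.092: [ 0.5567 -0.0487]
dot_yellow [209.5 203.9] 0.48 [203.9, 197.7, 6.9, 10.1] z.092: [ 0.4668 -0.0219]
dot_green [212.  185.1] 0.47 [207.2, 180.2, 8.8, 11.7] z.092: [0.4867 0.04  ]
stick_knob [214.6 175.6] 0.71 [205.0, 162.6, 22.1, 40.9] z.092: [0.501  0.0719]
stick_rod [214.  174.4] 0.68 [204.4, 165.0, 19.1, 30.0] z.092: [0.5005 0.0769]
shifter [229.  205.8] 0.59 [198.0, 165.3, 64.3, 66.7] z.092: [ 0.5132 -0.0423]
mouse [295.4 344.8] 0.78 [270.4, 327.2, 53.9, 37.1] z.092: [ 0.5548 -0.4311]
mug [224.7 152.5] 0.67 [199.2, 131.1, 41.4, 37.7] z.092: [0.5482 0.1526]
bottle [275.8 137.4] 0.74 [267.3, 106.1, 16.1, 58.3] z.092: [0.7073 0.1721]
top (array([ 0.2719, -0.0163,  1.5026]), array([ 0.212 , -0.0135, -0.9773]))
dot_blue [239.  193.5] 0.43 [235.8, 190.5, 8.0, 3.9] z.092: [0.5727 0.0148]
dot_red [259.8 199.8] 0.36 [257.1, 195.4, 3.8, 7.2] z.092: [ 0.554  -0.0469]
dot_yellow [229.5 223.5] 0.56 [223.9, 219.3, 10.0, 8.3] z.092: [0.4826 0.0419]
stick_knob [240.8 217.2] 0.68 [236.0, 209.8, 11.8, 17.2] z.092: [0.5016 0.0089]
stick_rod [241.  217.6] 0.5 [232.3, 209.7, 18.6, 16.6] z.092: [0.5003 0.0083]
shifter [372.2 201.4] 0.73 [358.0, 185.9, 30.0, 32.8] z.092: [ 0.5507 -0.3795]
mouse [372.2 201.2] 0.73 [357.6, 184.4, 31.0, 36.5] z.092: [ 0.5511 -0.3795]
mug [179.  201.3] 0.69 [163.5, 187.4, 29.5, 38.2] z.092: [0.5484 0.1923]
bottle [184.8 150.7] 0.74 [170.9, 132.4, 26.9, 38.9] z.092: [0.7044 0.18  ]
```

View pics/side1.png

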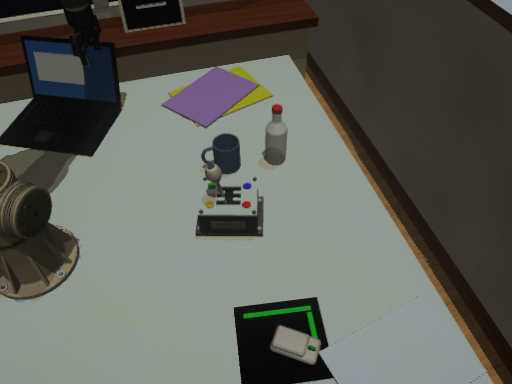

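View pics/top1.png

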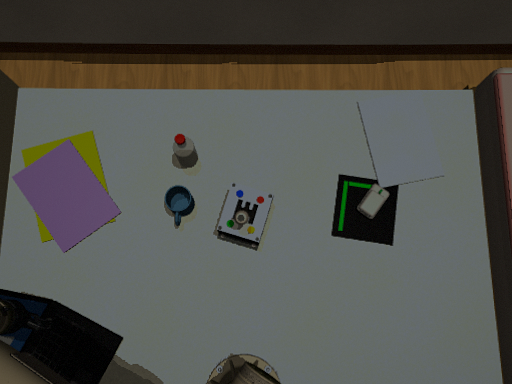

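The side view has blue at (247,186), red (246,204), green (212,188) and yellow (210,204); the top view has blue at (239,193). The blue dot is therefore on the far-left corner, and the knob leans towards the near end of the middle lane. Next I'll refine with colour centroids.

```bash
cat >> h.py <<'E'
def dots(p,box):
    a,b,c,d=box; hsv=cv2.cvtColor(p['frame'],cv2.COLOR_RGB2HSV).astype(int); out={}
    for n,(lo,hi) in dict(blue=(112,128),green=(45,75),yellow=(20,34),red=(172,190)).items():
        H=hsv[...,0].copy(); 
        if n=='red': H[H<8]+=180
        m=(H>=lo)&(H<=hi)&(hsv[...,1]>120)&(hsv[...,2]>60)
        k=np.zeros_like(m);k[b:d,a:c]=1;m&=k
        v,u=np.nonzero(m)
        if len(u): out[n]=(np.median(u),np.median(v),len(u),u.mean(),v.mean())
    return out
E
python3 - <<'E'
from h import *
np.set_printoptions(precision=4,suppress=True)
for n,box in(('side',(195,178,270,215)),('top',(215,178,280,240))):
    p=manip.camera(n)
    for k,d in dots(p,box).items(): print(n,k,np.round(d,1),atz(p,d[3],d[4],.094)[:2])
    save(p,n+'2.png',(190,150,275,245) if n=='side' else (205,170,290,260),6)
E
cd pics; python3 -c "
import cv2
a=cv2.imread('side2.png');b=cv2.imread('top2.png');h=500
cv2.imwrite('c2.png',cv2.hconcat([cv2.resize(a,(400,447)),cv2.resize(b,(400,447))]))"
```

```text
side blue [247.  186.   39.  246.7 185.5] [0.5748 0.012 ]
side green [211.  184.   23.  211.3 184.4] [0.4856 0.0427]
side yellow [209.  204.   43.  209.4 204. ] [ 0.4665 -0.0224]
side red [246.  204.   42.  245.9 204.3] [ 0.5559 -0.0497]
top blue [239.  193.   40.  239.2 193.1] [0.574  0.0142]
top green [228.  224.   18.  228.3 223.6] [0.4822 0.0453]
top yellow [251.  229.   44.  250.6 229.4] [ 0.4655 -0.0202]
top red [260.  199.   39.  260.  199.4] [ 0.5551 -0.0477]
```

View pics/c2.png

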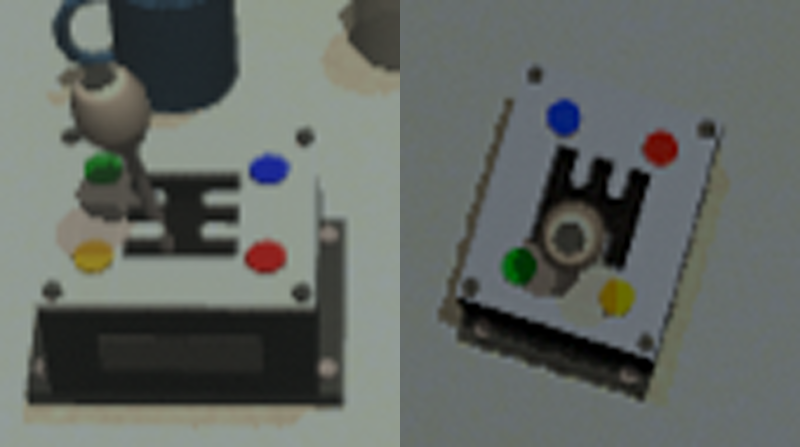

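```bash
cat >> h.py <<'E'
C=np.array([.5202,-.0041,0]);YAW=-.297
RS=R.from_euler('z',YAW).as_matrix()
def sh(X): return RS.T@(np.asarray(X)-C)
def wo(X): return C+RS@np.asarray(X)
def knob(a,b): # lean -> knob centre in shifter frame, approx
    v=np.array([np.tan(a),np.tan(b),1]);v/=np.linalg.norm(v); return v*.17+[0,0,.0095]
def fitknob(ms):
    from scipy.optimize import least_squares
    f=lambda q:np.concatenate([proj(p,wo(knob(*q)))-c for p,c in ms])
    r=least_squares(f,[0,0]); return r.x,r.fun,knob(*r.x)
def look():
    ms=[]
    for n in('side','top'):
        p=manip.camera(n); r=cen(p,'stick_knob')
        if r:
            e=r[2]; c=np.array([e[0]+e[2]/2,e[1]+e[3]/2]); ms.append((p,np.array(r[0]))); print(n,np.round(r[0],1),r[1],np.round(e))
    for m in ms: print('single',fitknob([m])[2]*1000)
    q,res,k=fitknob(ms);print('lean',q,'res',res,'knob mm',k*1000); return ms
def where():
    s=manip.get_state();print(s['time_s'],'tcp sh mm',np.round(sh(s['tcp_pos'])*1000,1),'tool x,y in sh',np.round(RS.T@R.from_quat(s['tool_rot']).as_matrix()[:,:2],3).T.tolist(),'F',np.round(RS.T@s['wrist_force'],1),s['width'])
E
python3 - <<'E'
from h import *
np.set_printoptions(precision=3,suppress=True)
look();where()
p=manip.camera('side')
for x in(-50,0,50):
  for q in [(x/170,0)]: print(x,proj(p,wo(knob(*q))))
E
```

```text
side [214.1 174.5] 0.56 [204. 163.  19.  33.]
top [241.4 217.4] 0.51 [235. 211.  16.  17.]
single [-29.421  -7.687 176.758]
single [-34.095  -0.083 176.046]
lean [-0.189 -0.017] res [-0.878 -1.322  1.198 -0.437] knob mm [-32.     -2.909 176.436]
1.4 tcp sh mm [-431.6  422.8  231.3] tool x,y in sh [[-0.993, 0.117, -0.0], [0.117, 0.993, 0.0]] F [-0.1 -0.1  0.2] 0.08557437556999933
-50 [206.446 173.495]
0 [226.158 171.55 ]
50 [246.267 173.715]
```

>>> play_rows(moves=[{"rz":-6.7,"gripper":0},{"x":-3.1,"y":-3.85,"gripper":0},{"x":-3.1,"y":-3.85,"gripper":0},{"x":-3.1,"y":-3.85,"gripper":0},{"x":-3.1,"y":-3.85,"gripper":0},{"x":-3.1,"y":-3.85,"gripper":0},{"x":-3.1,"y":-3.85,"gripper":0},{"x":-3.1,"y":-3.85,"gripper":0},{"x":-3.1,"y":-3.85,"gripper":0},{"x":-3.1,"y":-3.85,"gripper":0},{"gripper":0},{"gripper":0}])

```text
validation failed for argument at $.mo...
```

```bash
python3 -c "
from h import *
where()"
```

```text
1.45 tcp sh mm [-431.6  422.8  231.3] tool x,y in sh [[-0.993, 0.117, -0.0], [0.117, 0.993, 0.0]] F [-0.3  0.4  0.9] 0.08526052756530524
```

>>> play_rows(moves=[{"x":0,"y":0,"z":0,"rx":0,"ry":0,"rz":-6.7,"gripper":0},{"x":-3.1,"y":-3.85,"z":0,"rx":0,"ry":0,"rz":0,"gripper":0},{"x":-3.1,"y":-3.85,"z":0,"rx":0,"ry":0,"rz":0,"gripper":0},{"x":-3.1,"y":-3.85,"z":0,"rx":0,"ry":0,"rz":0,"gripper":0},{"x":-3.1,"y":-3.85,"z":0,"rx":0,"ry":0,"rz":0,"gripper":0},{"x":-3.1,"y":-3.85,"z":0,"rx":0,"ry":0,"rz":0,"gripper":0},{"x":-3.1,"y":-3.85,"z":0,"rx":0,"ry":0,"rz":0,"gripper":0},{"x":-3.1,"y":-3.85,"z":0,"rx":0,"ry":0,"rz":0,"gripper":0},{"x":-3.1,"y":-3.85,"z":0,"rx":0,"ry":0,"rz":0,"gripper":0},{"x":-3.1,"y":-3.85,"z":0,"rx":0,"ry":0,"rz":0,"gripper":0}])

```text
time_s: 2.45
tcp_pos: [0.4019, 0.1128, 0.2306]
tool_rot: [0.138, 0.99, 0.002, 0.003]
wrist_force: [1.1, 0.2, 0.4]
width: -0.0003
```

```bash
python3 -c "
from h import *
where()"
```

```text
2.45 tcp sh mm [-147.4   77.2  230.6] tool x,y in sh [[-1.0, -0.019, -0.005], [-0.019, 1.0, 0.005]] F [1.  0.5 0.4] -0.00034129572226928846
```

>>> play_rows(moves=[{"x":-2.8,"y":-3.85,"z":0,"rx":0,"ry":0,"rz":0,"gripper":0},{"x":-2.8,"y":-3.85,"z":0,"rx":0,"ry":0,"rz":0,"gripper":0},{"x":0,"y":0,"z":0,"rx":0,"ry":0,"rz":0,"gripper":0},{"x":0,"y":0,"z":3.8,"rx":0,"ry":0,"rz":0,"gripper":0},{"x":0,"y":0,"z":3.7,"rx":0,"ry":0,"rz":0,"gripper":0},{"x":0,"y":0,"z":0,"rx":0,"ry":0,"rz":0,"gripper":0}])

```text
time_s: 3.05
tcp_pos: [0.4403, 0.0126, 0.1562]
tool_rot: [0.146, 0.989, 0.002, 0.007]
wrist_force: [0.1, 1.0, -0.6]
width: 0.0001
```

Run:
```python
from h import *
np.set_printoptions(precision=3,suppress=True)
where();look();where()
p=manip.camera('side');save(p,'s3.png',(180,110,280,230),6)
```

```text
3.05 tcp sh mm [-81.3  -7.4 156.2] tool x,y in sh [[-1.0, -0.005, -0.014], [-0.005, 1.0, 0.006]] F [-0.2  1.  -0.6] 0.0001496668984835991
side [214.8 176.4] 0.74 [206. 163.  19.  38.]
single [-27.115 -13.98  176.74 ]
lean [-0.161 -0.083] res [0. 0.] knob mm [-27.115 -13.98  176.74 ]
3.25 tcp sh mm [-77.2  -6.5 161.6] tool x,y in sh [[-1.0, -0.006, -0.024], [-0.006, 1.0, 0.007]] F [0.5 0.1 0.2] 0.000131342668439497
```

View pics/s3.png

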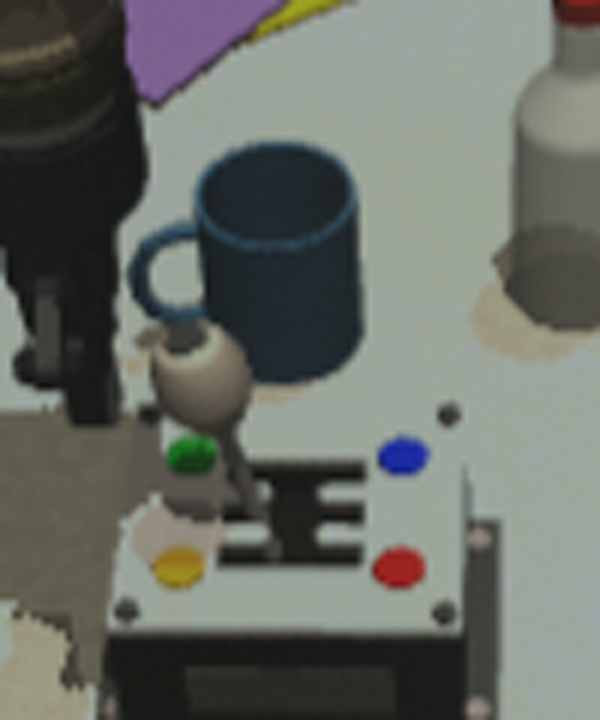

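>>> play_rows(moves=[{"x":-0.4,"y":0.5,"z":0.5,"rx":0,"ry":0,"rz":0,"gripper":0},{"x":-0.6,"y":0,"z":0.2,"rx":0,"ry":0,"rz":0,"gripper":0},{"x":-0.6,"y":0,"z":0,"rx":0,"ry":0,"rz":0,"gripper":0},{"x":-0.6,"y":0,"z":0,"rx":0,"ry":0,"rz":0,"gripper":0},{"x":0,"y":0,"z":0,"rx":0,"ry":0,"rz":0,"gripper":0}])

```text
time_s: 3.8
tcp_pos: [0.4706, 0.0117, 0.1585]
tool_rot: [0.144, 0.99, 0.002, 0.015]
wrist_force: [-2.3, -0.1, 1.2]
width: -0.0001
```

Run:
```python
from h import *
np.set_printoptions(precision=3,suppress=True)
where();look();where()
```

```text
3.8 tcp sh mm [-52.    0.5 158.5] tool x,y in sh [[-1.0, -0.008, -0.028], [-0.009, 1.0, 0.008]] F [-2.1 -0.7  1.2] -0.00012722513070219577
side [219.1 176.4] 0.78 [211. 161.  18.  42.]
single [-16.285 -15.02  178.05 ]
lean [-0.096 -0.089] res [0. 0.] knob mm [-16.285 -15.02  178.05 ]
4.0 tcp sh mm [-52.7   0.5 158.4] tool x,y in sh [[-1.0, -0.008, -0.028], [-0.009, 1.0, 0.008]] F [-0.9  0.7 -0.2] 7.3735042378572e-05
```

>>> play_rows(moves=[{"x":-0.6,"y":0,"z":0.2,"rx":0,"ry":0,"rz":0,"gripper":0},{"x":-0.6,"y":0,"z":0,"rx":0,"ry":0,"rz":0,"gripper":0},{"x":-0.4,"y":0,"z":0,"rx":0,"ry":0,"rz":0,"gripper":0},{"x":0,"y":0,"z":0,"rx":0,"ry":0,"rz":0,"gripper":0}])

```text
time_s: 4.4
tcp_pos: [0.4858, 0.007, 0.1567]
tool_rot: [0.144, 0.99, 0.002, 0.014]
wrist_force: [-2.0, 1.1, 1.3]
width: -0.0001
```

Run:
```python
from h import *
np.set_printoptions(precision=3,suppress=True)
where();look();where()
p=manip.camera('side');save(p,'s4.png',(180,110,280,230),6)
print([proj(p,wo(knob(x/170,0)))for x in(-10,0,10)])
```

```text
4.4 tcp sh mm [-36.1   0.6 156.7] tool x,y in sh [[-1.0, -0.008, -0.027], [-0.009, 1.0, 0.008]] F [-2.2  0.4  1.3] -9.552516127050166e-05
side [224.5 175.7] 0.77 [215. 161.  15.  40.]
single [ -3.368 -13.511 178.929]
lean [-0.02 -0.08] res [-0.  0.] knob mm [ -3.368 -13.511 178.929]
4.6 tcp sh mm [-36.8   0.6 156.6] tool x,y in sh [[-1.0, -0.009, -0.027], [-0.009, 1.0, 0.008]] F [-1.   0.7 -0.1] 0.0002198637681170886
[array([222.108, 171.611]), array([226.158, 171.55 ]), array([230.224, 171.655])]
```

View pics/s4.png

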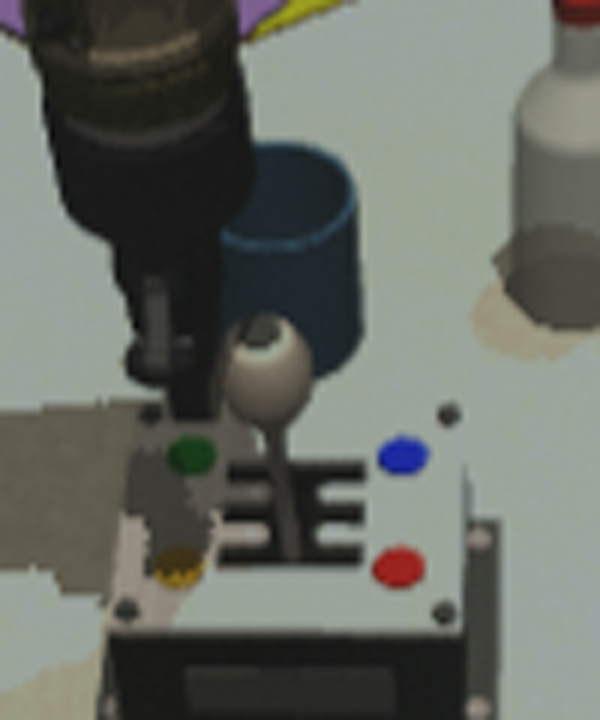

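>>> play_rows(moves=[{"x":-0.5,"y":0,"z":0.1,"rx":0,"ry":0,"rz":0,"gripper":0},{"x":0,"y":0,"z":0,"rx":0,"ry":0,"rz":0,"gripper":0},{"x":2.0,"y":0,"z":0,"rx":0,"ry":0,"rz":0,"gripper":0},{"x":1.0,"y":-2.5,"z":0,"rx":0,"ry":0,"rz":0,"gripper":0},{"x":0,"y":-3.5,"z":0,"rx":0,"ry":0,"rz":0,"gripper":0},{"x":0,"y":0,"z":0,"rx":0,"ry":0,"rz":0,"gripper":0}])

```text
time_s: 5.25
tcp_pos: [0.4457, -0.0446, 0.1546]
tool_rot: [0.142, 0.99, 0.002, 0.016]
wrist_force: [-0.2, 0.5, -0.7]
width: 0.0002
```

Run:
```python
from h import *
np.set_printoptions(precision=3,suppress=True)
where();look();where()
```

```text
5.25 tcp sh mm [-59.4 -60.5 154.6] tool x,y in sh [[-0.999, -0.011, -0.032], [-0.011, 1.0, 0.008]] F [-0.3  0.5 -0.7] 0.0002456794815375191
side [225.9 173. ] 0.55 [218. 162.  17.  30.]
single [ -0.431  -4.789 179.432]
lean [-0.003 -0.028] res [0. 0.] knob mm [ -0.431  -4.789 179.432]
5.45 tcp sh mm [-59.4 -57.7 154.6] tool x,y in sh [[-0.999, -0.015, -0.031], [-0.015, 1.0, 0.009]] F [-0.5 -0.3 -0.4] -0.0003486964353442295
```

>>> play_rows(moves=[{"x":-3.0,"y":0,"z":0,"rx":0,"ry":0,"rz":0,"gripper":0},{"x":-2.9,"y":0,"z":0,"rx":0,"ry":0,"rz":0,"gripper":0},{"x":0,"y":0,"z":0,"rx":0,"ry":0,"rz":0,"gripper":0},{"x":0,"y":1.0,"z":0,"rx":0,"ry":0,"rz":0,"gripper":0},{"x":0,"y":0.6,"z":0,"rx":0,"ry":0,"rz":0,"gripper":0},{"x":0,"y":0.6,"z":0,"rx":0,"ry":0,"rz":0,"gripper":0},{"x":0,"y":0,"z":0,"rx":0,"ry":0,"rz":0,"gripper":0}])

```text
time_s: 6.15
tcp_pos: [0.5113, -0.0307, 0.1564]
tool_rot: [0.137, 0.99, 0.002, 0.016]
wrist_force: [0.2, 0.2, -0.1]
width: -0.0
```

Run:
```python
from h import *
np.set_printoptions(precision=3,suppress=True)
where();look();where()
p=manip.camera('side');save(p,'s5.png',(180,110,280,230),5)
p=manip.camera('top');save(p,'t5.png',(205,150,305,270),5)
cv2.imwrite('pics/c5.png',cv2.resize(cv2.hconcat([cv2.imread('pics/s5.png'),cv2.imread('pics/t5.png')]),(800,480)))
```

```text
6.15 tcp sh mm [ -0.7 -28.  156.4] tool x,y in sh [[-0.999, -0.022, -0.031], [-0.022, 1.0, 0.009]] F [ 0.1  0.3 -0.1] -2.4542330962682472e-06
side [246.1 203.9] 0.41 [242. 203.   8.   8.]
single [ 50.851 -79.298 151.014]
lean [ 0.345 -0.511] res [-0.  0.] knob mm [ 50.851 -79.298 151.014]
6.35 tcp sh mm [ -0.9 -29.  156.1] tool x,y in sh [[-0.999, -0.02, -0.03], [-0.021, 1.0, 0.009]] F [-0.6 -0.1  0.4] -8.039693469490689e-05
```

View pics/c5.png

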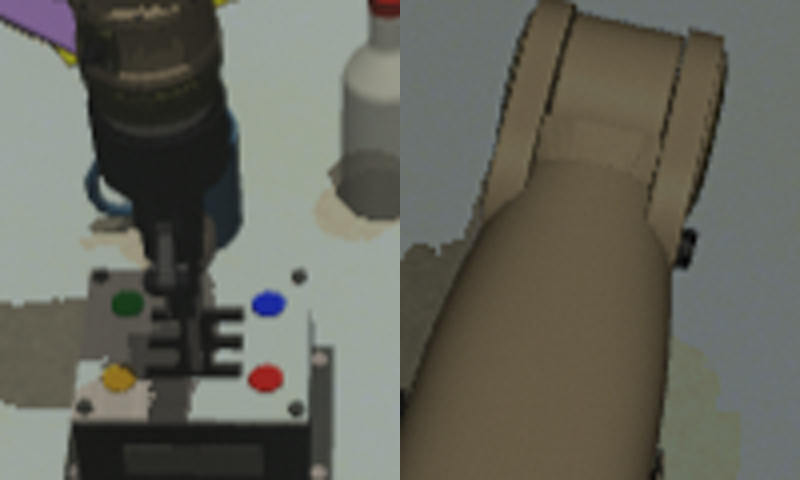

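The fingers are now on the -y side, hiding the knob in the side view. I'll push across in small steps and watch the force.

>>> play_rows(moves=[{"x":0,"y":0.7,"z":0,"rx":0,"ry":0,"rz":0,"gripper":0},{"x":0,"y":0.7,"z":0,"rx":0,"ry":0,"rz":0,"gripper":0},{"x":0,"y":0.6,"z":0.1,"rx":0,"ry":0,"rz":0,"gripper":0}])

```text
time_s: 6.75
tcp_pos: [0.5167, -0.0131, 0.1556]
tool_rot: [0.14, 0.99, 0.002, 0.016]
wrist_force: [-0.5, -0.9, 4.1]
width: -0.0001
```

```bash
python3 -c "
from h import *
where()"
```

```text
6.75 tcp sh mm [ -0.7  -9.7 155.6] tool x,y in sh [[-0.999, -0.017, -0.03], [-0.017, 1.0, 0.008]] F [-0.2 -1.   4.1] -0.00010215476267744125
```

>>> play_rows(moves=[{"x":0,"y":0.6,"z":0,"rx":0,"ry":0,"rz":0,"gripper":0},{"x":0,"y":0.6,"z":0,"rx":0,"ry":0,"rz":0,"gripper":0},{"x":0,"y":0.3,"z":0,"rx":0,"ry":0,"rz":0,"gripper":0},{"x":0,"y":0,"z":0,"rx":0,"ry":0,"rz":0,"gripper":0}])

```text
time_s: 7.15
tcp_pos: [0.521, 0.0034, 0.1548]
tool_rot: [0.139, 0.99, 0.001, 0.015]
wrist_force: [0.5, -2.2, 0.2]
width: -0.0007
```

Run:
```python
from h import *
np.set_printoptions(precision=3,suppress=True)
where();look();where()
p=manip.camera('side');save(p,'s6.png',(180,110,280,230),5)
p=manip.camera('top');save(p,'t6.png',(205,150,305,270),5)
cv2.imwrite('pics/c6.png',cv2.resize(cv2.hconcat([cv2.imread('pics/s6.png'),cv2.imread('pics/t6.png')]),(800,480)))
```

```text
7.15 tcp sh mm [ -1.4   7.4 154.8] tool x,y in sh [[-0.999, -0.018, -0.029], [-0.019, 1.0, 0.007]] F [ 1.1 -2.   0.2] -0.0006932823202814253
side [230.  178.8] 0.58 [228. 155.   7.  46.]
single [ 10.711 -22.561 177.656]
lean [ 0.064 -0.133] res [-0.  0.] knob mm [ 10.711 -22.561 177.656]
7.35 tcp sh mm [ -1.4   7.1 155. ] tool x,y in sh [[-0.999, -0.018, -0.029], [-0.018, 1.0, 0.007]] F [0.2 0.3 0.4] -2.29159803463727e-05
```

View pics/c6.png

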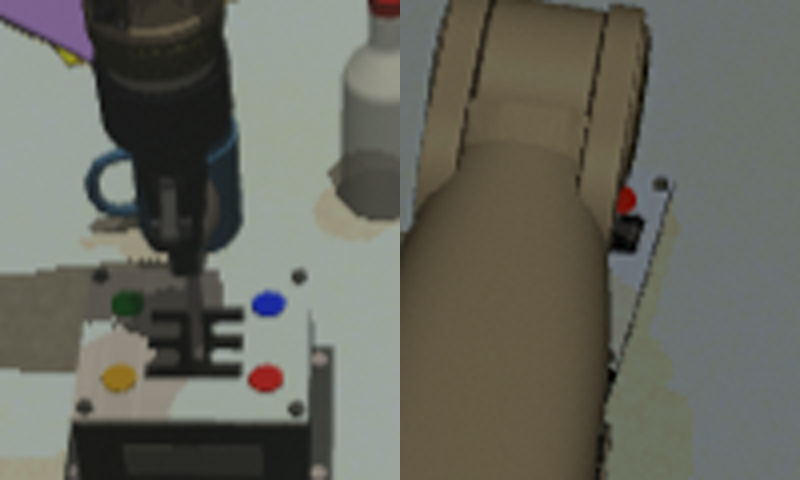

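>>> play_rows(moves=[{"x":0,"y":0.5,"z":0,"rx":0,"ry":0,"rz":0,"gripper":0},{"x":0,"y":0.3,"z":0,"rx":0,"ry":0,"rz":0,"gripper":0}])

```text
time_s: 7.65
tcp_pos: [0.5225, 0.0102, 0.1548]
tool_rot: [0.14, 0.99, 0.001, 0.014]
wrist_force: [-0.0, -1.9, -2.1]
width: -0.0001
```

>>> play_rows(moves=[{"x":0,"y":0.3,"z":0,"rx":0,"ry":0,"rz":0,"gripper":0}])

```text
time_s: 7.75
tcp_pos: [0.5232, 0.0131, 0.1546]
tool_rot: [0.14, 0.99, 0.001, 0.014]
wrist_force: [-0.4, -1.8, -2.0]
width: 0.0001
```

>>> play_rows(moves=[{"x":0,"y":0.3,"z":0,"rx":0,"ry":0,"rz":0,"gripper":0}])

```text
time_s: 7.85
tcp_pos: [0.524, 0.016, 0.1545]
tool_rot: [0.14, 0.99, 0.0, 0.014]
wrist_force: [-0.3, -5.1, -2.4]
width: 0.0002
```

```bash
python3 -c "
from h import *
where()"
```

```text
7.85 tcp sh mm [ -2.3  20.3 154.5] tool x,y in sh [[-0.999, -0.016, -0.028], [-0.016, 1.0, 0.005]] F [ 1.2 -4.9 -2.4] 0.00017392463625108342
```

>>> play_rows(moves=[{"x":0,"y":0.2,"z":0,"rx":0,"ry":0,"rz":0,"gripper":0}])

```text
time_s: 7.95
tcp_pos: [0.5242, 0.017, 0.1542]
tool_rot: [0.141, 0.99, -0.001, 0.014]
wrist_force: [-1.8, -9.7, -2.2]
width: 0.0002
```

>>> play_rows(moves=[{"x":0,"y":0.2,"z":0,"rx":0,"ry":0,"rz":0,"gripper":0}])

```text
time_s: 8.05
tcp_pos: [0.5244, 0.0172, 0.1541]
tool_rot: [0.141, 0.99, -0.004, 0.013]
wrist_force: [-2.3, -11.6, 0.2]
width: 0.0003
```

>>> play_rows(moves=[{"x":0,"y":-2.0,"z":0,"rx":0,"ry":0,"rz":0,"gripper":0},{"x":2.5,"y":-1.0,"z":0,"rx":0,"ry":0,"rz":0,"gripper":0},{"x":3.5,"y":0,"z":0,"rx":0,"ry":0,"rz":0,"gripper":0},{"x":0,"y":0,"z":0,"rx":0,"ry":0,"rz":0,"gripper":0}])

```text
time_s: 8.45
tcp_pos: [0.4578, 0.0066, 0.1524]
tool_rot: [0.14, 0.99, -0.002, 0.014]
wrist_force: [0.0, -0.2, 0.5]
width: -0.0
```

Run:
```python
from h import *
np.set_printoptions(precision=3,suppress=True)
where();look();where()
p=manip.camera('side');save(p,'s7.png',(180,110,280,230),5)
print([proj(p,wo(knob(x/170,.29)))for x in(-10,0,10)])
```

```text
8.45 tcp sh mm [-62.8  -8.  152.4] tool x,y in sh [[-0.999, -0.015, -0.028], [-0.015, 1.0, 0.001]] F [ 0.1 -0.1  0.5] -4.690933254637565e-05
side [227.3 165. ] 0.53 [220. 148.  14.  45.]
single [  1.17   24.633 177.702]
lean [0.007 0.145] res [0. 0.] knob mm [  1.17   24.633 177.702]
8.65 tcp sh mm [-57.   -7.7 153.7] tool x,y in sh [[-0.999, -0.015, -0.034], [-0.015, 1.0, 0.001]] F [ 0.8 -0.3  0.4] -2.857917246042877e-05
[array([223.757, 159.819]), array([227.509, 159.743]), array([231.27 , 159.856])]
```

View pics/s7.png

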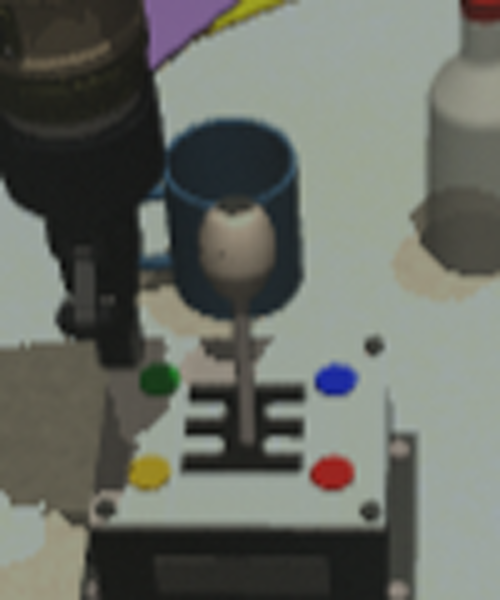

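The knob, at full-image (227.4,159), matches the predicted upright position in the +y outer lane. Next I go behind it and push forward.

>>> play_rows(moves=[{"x":0.5,"y":2.8,"z":0.3,"rx":0,"ry":0,"rz":0,"gripper":0},{"x":0.3,"y":2.8,"z":0.3,"rx":0,"ry":0,"rz":0,"gripper":0},{"x":0,"y":0,"z":0,"rx":0,"ry":0,"rz":0,"gripper":0},{"x":0,"y":0,"z":0,"rx":0,"ry":0,"rz":0,"gripper":0}])

```text
time_s: 9.1
tcp_pos: [0.4764, 0.0623, 0.1476]
tool_rot: [0.141, 0.99, -0.002, 0.018]
wrist_force: [-0.1, -0.3, -0.3]
width: -0.0001
```

```bash
python3 -c "
from h import *
where()"
```

```text
9.1 tcp sh mm [-61.3  50.6 147.6] tool x,y in sh [[-0.999, -0.013, -0.037], [-0.014, 1.0, 0.002]] F [-0.  -0.3 -0.3] -7.689531527509697e-05
```

>>> play_rows(moves=[{"x":-1.2,"y":0,"z":0,"rx":0,"ry":0,"rz":0,"gripper":0},{"x":-0.8,"y":0,"z":0,"rx":0,"ry":0,"rz":0,"gripper":0},{"x":-0.6,"y":0,"z":0,"rx":0,"ry":0,"rz":0,"gripper":0},{"x":-0.6,"y":0,"z":0,"rx":0,"ry":0,"rz":0,"gripper":0}])

```text
time_s: 9.5
tcp_pos: [0.5095, 0.0513, 0.1489]
tool_rot: [0.142, 0.99, -0.001, 0.018]
wrist_force: [-3.5, 2.6, 3.4]
width: 0.0001
```

>>> play_rows(moves=[{"x":-0.6,"y":0,"z":0,"rx":0,"ry":0,"rz":0,"gripper":0},{"x":-0.6,"y":0,"z":0,"rx":0,"ry":0,"rz":0,"gripper":0}])

```text
time_s: 9.7
tcp_pos: [0.5208, 0.0477, 0.1492]
tool_rot: [0.142, 0.99, -0.001, 0.016]
wrist_force: [-3.5, 4.1, 2.3]
width: 0.0001
```

Run:
```python
from h import *
np.set_printoptions(precision=3,suppress=True)
where();look();where()
```

```text
9.7 tcp sh mm [-14.6  49.8 149.2] tool x,y in sh [[-0.999, -0.011, -0.033], [-0.011, 1.0, 0.003]] F [-4.6  2.9  2.3] 7.96019042233032e-05
side [233.6 164.7] 0.86 [226. 148.  17.  48.]
single [ 16.721  26.771 176.544]
lean [0.1   0.159] res [-0.  0.] knob mm [ 16.721  26.771 176.544]
9.9 tcp sh mm [-13.8  49.6 149.2] tool x,y in sh [[-0.999, -0.011, -0.035], [-0.011, 1.0, 0.002]] F [0.3 0.6 0.9] -0.0001514994079095371
```

Moving well: the knob is about 17 mm along the lane. Continuing.

>>> play_rows(moves=[{"x":-0.6,"y":0,"z":0.1,"rx":0,"ry":0,"rz":0,"gripper":0},{"x":-0.6,"y":0,"z":0.1,"rx":0,"ry":0,"rz":0,"gripper":0},{"x":-0.5,"y":0,"z":0,"rx":0,"ry":0,"rz":0,"gripper":0},{"x":-0.5,"y":0,"z":0,"rx":0,"ry":0,"rz":0,"gripper":0}])

```text
time_s: 10.3
tcp_pos: [0.541, 0.0412, 0.1472]
tool_rot: [0.142, 0.99, -0.002, 0.015]
wrist_force: [-3.7, 0.6, -1.5]
width: 0.0002
```

>>> play_rows(moves=[{"x":-0.4,"y":0,"z":0,"rx":0,"ry":0,"rz":0,"gripper":0}])

```text
time_s: 10.4
tcp_pos: [0.5447, 0.0399, 0.1468]
tool_rot: [0.142, 0.99, -0.002, 0.014]
wrist_force: [-3.4, -0.1, -1.1]
width: 0.0002
```

>>> play_rows(moves=[{"x":-0.3,"y":0,"z":0,"rx":0,"ry":0,"rz":0,"gripper":0}])

```text
time_s: 10.5
tcp_pos: [0.5475, 0.0389, 0.1464]
tool_rot: [0.142, 0.99, -0.002, 0.014]
wrist_force: [-3.4, 1.0, -1.6]
width: -0.0001
```

```bash
python3 -c "
from h import *
where()"
```

```text
10.5 tcp sh mm [ 13.6  49.1 146.4] tool x,y in sh [[-1.0, -0.012, -0.028], [-0.012, 1.0, 0.0]] F [-3.6 -0.  -1.6] -0.00013565109506272368
```

>>> play_rows(moves=[{"x":-0.3,"y":0,"z":0,"rx":0,"ry":0,"rz":0,"gripper":0}])

```text
time_s: 10.6
tcp_pos: [0.5503, 0.0379, 0.146]
tool_rot: [0.142, 0.99, -0.002, 0.013]
wrist_force: [-3.0, -0.1, -1.7]
width: -0.0002
```

>>> play_rows(moves=[{"x":-0.3,"y":0,"z":0,"rx":0,"ry":0,"rz":0,"gripper":0}])

```text
time_s: 10.7
tcp_pos: [0.5528, 0.0369, 0.1456]
tool_rot: [0.142, 0.99, -0.002, 0.013]
wrist_force: [-6.5, 0.7, -0.8]
width: 0.0001
```

>>> play_rows(moves=[{"x":-0.2,"y":0,"z":0,"rx":0,"ry":0,"rz":0,"gripper":0}])

```text
time_s: 10.8
tcp_pos: [0.5536, 0.0367, 0.1453]
tool_rot: [0.142, 0.99, -0.002, 0.011]
wrist_force: [-9.4, 3.0, 3.9]
width: 0.0
```

>>> play_rows(moves=[{"x":-0.2,"y":0,"z":0,"rx":0,"ry":0,"rz":0,"gripper":0}])

```text
time_s: 10.9
tcp_pos: [0.5538, 0.0366, 0.1452]
tool_rot: [0.142, 0.99, -0.002, 0.009]
wrist_force: [-9.5, 2.2, 5.6]
width: 0.0001
```

The stick has reached the end stop. Backing off, raising the hand away and checking.

>>> play_rows(moves=[{"x":2.0,"y":0,"z":0,"rx":0,"ry":0,"rz":0,"gripper":0},{"x":4.0,"y":0,"z":0,"rx":0,"ry":0,"rz":0,"gripper":0},{"x":4.5,"y":0,"z":0,"rx":0,"ry":0,"rz":0,"gripper":0},{"x":1.0,"y":0,"z":-4.5,"rx":0,"ry":0,"rz":0,"gripper":0},{"x":0,"y":3.0,"z":-4.0,"rx":0,"ry":0,"rz":0,"gripper":0},{"x":0,"y":4.8,"z":0,"rx":0,"ry":0,"rz":0,"gripper":0},{"x":0,"y":4.8,"z":0,"rx":0,"ry":0,"rz":0,"gripper":0},{"x":0,"y":4.8,"z":0,"rx":0,"ry":0,"rz":0,"gripper":0},{"x":0,"y":0,"z":0,"rx":0,"ry":0,"rz":0,"gripper":0},{"x":0,"y":0,"z":0,"rx":0,"ry":0,"rz":0,"gripper":0}])

```text
time_s: 11.9
tcp_pos: [0.493, 0.2441, 0.229]
tool_rot: [0.145, 0.989, 0.002, 0.017]
wrist_force: [-0.3, -0.1, -0.5]
width: 0.0001
```

Run:
```python
from h import *
np.set_printoptions(precision=3,suppress=True)
where();look();where()
p=manip.camera('side');save(p,'s8.png',(180,90,310,230),4)
print('expected home',proj(p,wo(knob(.3,.3))))
for t in('mouse','mug','bottle'): print(t,[np.round(r['extent'],0) for r in manip.find_in(p,t)[:1]])
q=manip.camera('top');save(q,'t8.png',(165,150,295,290),4)
print('top home',proj(q,wo(knob(.3,.3))))
for t in('mouse','mug','bottle'): print(t,[np.round(r['extent'],0) for r in manip.find_in(q,t)[:1]])
cv2.imwrite('pics/c8.png',cv2.resize(cv2.hconcat([cv2.imread('pics/s8.png'),cv2.imread('pics/t8.png')]),(800,430)))
```

```text
11.9 tcp sh mm [-98.7 229.3 229. ] tool x,y in sh [[-0.999, -0.006, -0.032], [-0.007, 1.0, 0.008]] F [-0.2 -0.2 -0.5] 0.00013319974244649051
side [246.1 166.8] 0.85 [236. 154.  21.  39.]
top [233.6 187.4] 0.79 [228. 176.  12.  30.]
single [ 48.075  25.761 170.513]
single [ 42.649  47.256 167.132]
lean [0.286 0.256] res [-0.424 -3.618  2.365 -0.695] knob mm [ 46.435  41.428 167.701]
12.1 tcp sh mm [-99.2 226.8 228.6] tool x,y in sh [[-1.0, -0.003, -0.03], [-0.003, 1.0, 0.007]] F [-0.2  0.3  0.3] 9.026648747682302e-06
expected home [246.488 161.96 ]
mouse [array([272., 327.,  51.,  38.])]
mug [array([201., 132.,  36.,  41.])]
bottle [array([270., 107.,  13.,  58.])]
top home [233.896 185.587]
mouse [array([358., 185.,  32.,  35.])]
mug [array([169., 185.,  25.,  39.])]
bottle [array([173., 132.,  22.,  38.])]
```

View pics/c8.png

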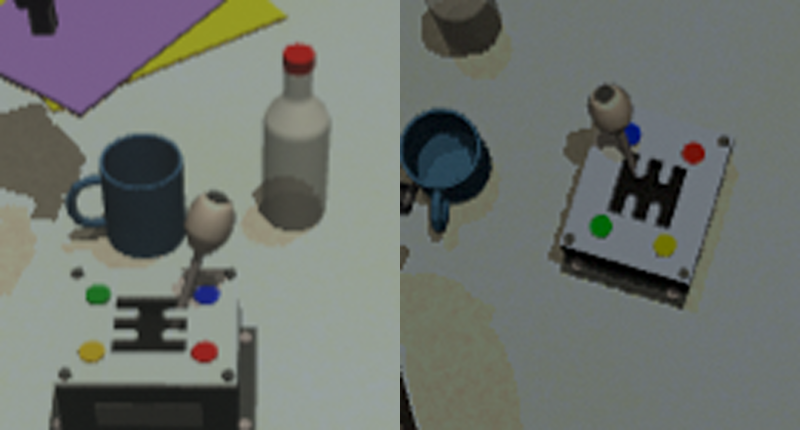

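```bash
python3 -c "
from h import *
manip.hand_in();where()"
```

```text
the job is handed in; nothing more can be done
the job is handed in; nothing more can be done
```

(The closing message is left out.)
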